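Load a mould on the sprung lift of the filling nest and latch it down

TASK

Free the lift of the filling nest: pull its spring bolt out by the lever and tip the lever over into the rest notch, so that the bolt stays out. Then stand the blue mould that is on the open bench between the rails of the raised lift, and gently press mould and lift down together until they stop, holding them there until the slow catch has closed over the lift's tongue, so that the lift stays down when you let go. Leave the bolt parked in its notch, the mould upright in the nest and the other things on the bench where they are.

Things in the scene. Friction and masses are not known exactly. Their poses are not given: they have to be found in the camera images.
- nest_base: Filling nest, an aluminium and steel fixture bolted to the bench. Origin on the bench under the lift's centre; x points away from the robot (yaw within 0.3 rad), y to its left, z up; offsets below are in this frame, mm. Base plate 120 (x) by 230 (y -112 to 118) by 12. The lift plate (124 by 56) rides on two 10 mm posts at x -51 and 51 (tops z 106) with coil springs.
- lift_seat (a point): Centre of the lift's flat seat on its top face (z 88 when raised; moves with the lift; axes of the nest). The mould stands here with its 74 mm side along x, its 36 mm side along y, either way round, between white rails (inner faces y -20.5 and 20.5, 62 long, 12 high) and white end stops (x -39.5 and 39.5, 9 high): 2.5 mm play.
- lift (a joint): How far the lift has sunk, m; 0 raised. Springs push it up: 5 N at the top, 0.15 N more per mm. With the bolt in it is blocked. With it out, it can be pressed down until its tongue lands on the catch's ledge, 27 to 38 mm down: the catch height is set anew for each job and not measured, so feel for it. 10 to 15 N takes it there; over 70 N on the mould is forcing it.
- tongue_end (a point): End of the 24 mm wide, 6 mm thick steel tongue on the lift's -y edge (x 0, y -53, z 85 when raised). From 5 to 20 mm down it meets the sloped nose of a spring latch, felt as a bump (4 N when slow, 12 N or more when fast): press on past it to the ledge. The latch runs in a dashpot: it takes about 1 s to slide back over the tongue; hold the lift down for that time.
- column_top (a point): Top of the catch column at the -y end (x -18 to 18, y -98 to -88, z 98). The dark catch block with latch and ledge is clamped to it (y -88 to -43, top about z 83; release knob behind, not needed). Latched and let go, the lift rises some 2.5 mm against the latch and stays 25 to 36 mm down; let go too soon or not pressed to the ledge, it springs back to 0.
- bolt (a joint): How far the spring bolt is pulled out along the nest's +y, m. 0: in, its 12 mm tip in the lug under the lift blocks the lift. 0.024: end of stroke. A spring pulls it in with 5.5 N (in) to 11 N (out). Parked in the notch it rests at about 0.0165.
- lever (a joint): Turn of the bolt's lever about the bolt's axis (parallel to y, at x 0, z 66), rad: 0 upright, grows as it tips to the nest's -x (towards the robot), stop at 1.1. It can tip only with the bolt out at least 0.0205; the housing's walls hold it upright before that. Tipped over 0.6 and let go, the bolt's spring draws it about 4 to 7 mm back into the notch, where it stays tipped with the bolt out.
- lever_grip (a point): Middle of the lever's black round grip: 14 mm thick, reaching from 34 to 70 mm from the bolt's axis. This point is 52 mm from the axis; x 0, y 78, z 118 at the start. Grip it from above, fingers closing along the nest's y: it turns between the fingers as the lever tips. With the mould in the nest there is little room for a gripper here.
- housing_top (a point): Top of the bolt's housing (x -13 to 13, y 38 to 112, top z 86; this point x 0, y 54). The lever's 9 mm stem stands in a 12 mm slot of it that is open at the top; the rest notch is where the slot's near wall ends, from y 90 on (a 3 mm lip at its top reaches to y 93).
- mould: Blue two-part plastic mould, a block 74 (x) by 36 (y) by 94 (z) mm, 0.11 to 0.23 kg, standing alone and upright on the open bench at the robot's right. Origin: centre of its underside. Grip it from above across the 36 mm (its y axis).
- vial_1: bystander, stays where it is: brown vial with white cap, 22 across, 52 high; origin under its centre
- vial_2: bystander, stays where it is: brown vial with white cap, 22 across, 52 high; origin under its centre
- vial_3: bystander, stays where it is: white vial with blue cap, 22 across, 46 high; origin under its centre
- gauge_1: bystander, stays where it is: pressure gauge lying on its back, 59 by 90 by 31; origin under its centre
- amber_bottle: bystander, stays where it is: amber bottle with black cap, 48 across, 100 high; origin under its centre
- green_block: bystander, stays where it is: green valve block, 28 by 45 by 74; origin under its centre
Things that resemble listed ones, but are neither listed nor needed, are in the scene too. What is shaped like the mould but yellow is not meant.

How it is judged:
By the outcome, as a careful person would: the job done as asked, in the order asked, and still so for the second after the job is handed in, with the robot touching nothing.
It also fails if it takes over 64 s, if anything falls off the work surface, if the arm or the gripper's body presses on something with over 40 N, if the wrist force passes 120 N, or if a joint passes its speed limit or range.

ROBOT

A 7-joint arm with a two-finger parallel gripper is mounted at the origin on the work surface; the furniture and walls round the work are solid. World frame = base frame: x ahead of the robot, y to its left, z up, the work surface at z = 0. Lengths are in m, angles in rad, forces in N, time in s.
With the tool pointing down it reaches from about 0.4 to 0.85 m from the base axis. Payload 10.4 kg.
Tool frame: the origin (TCP) lies at the centre of the arm's flange, where the gripper is bolted on; the fingertips stand 182 mm ahead of it and the grasp point (between the pads) lies 164 mm ahead of it; z points along the fingers, y is the line along which they close (so a half turn about z gives the same grasp; the last joint's range is limited). The gripper opens to 87 mm and grips with 3 to 60 N. Pads are 19 mm wide; open, the fingers measure 117 mm over their backs; the gripper's body (75 mm by 190 mm) begins 51 mm behind the grasp point.
Start: joints at [1.317, 0.332, -0.065, 1.46, 0.022, 1.35, -0.088], TCP at [0.143, -0.608, 0.405] pointing down, gripper open.
Joint ranges: [-2.6, 2.6], [-0.5, 2.12], [-1.47, 1.34], [0.16, 2.42], [-1.27, 4.41], [0.06, 2.06], [-2.6, 2.6]. Speed limits (rad/s): [2.22, 2.22, 2.79, 2.79, 3.14, 3.14, 3.14].

INTERFACE

Orientations are given as a 3x3 rotation matrix whose columns are the frame's x, y, z axes.
In Python, from station import bot, camera, calibration, job gives the robot as it stands.
- The arm moves only by the tool arm_command, never from a script. Its argument "rows" is text: rows parted by semicolons, each of 5 numbers parted by spaces: the shift along the tool's x, y, z in mm, then the turn about the tool's z in rad, then the finger opening in mm, from 0 to 87. A call has 1 to 12 rows; each row is the pose to reach, as a shift and turn from the pose commanded when the call began, along the tool's axes at that moment; what a row does not reach only later rows make up. A row lasts 1/8 s, in which the tool goes at most 62.5 mm and 10.7 degrees, less where a joint would pass 70% of its speed; a pose out of reach is approached as far as the arm can. A call with a gripper value outside its range is refused whole. The fingers move at their own pace and stop on an object; the grip force is fixed at half the most. Time passes only in rows, so rows that repeat a pose let the fingers close. It gives the time, the measured TCP pose, the force, the opening and the grip force at its end, in the units of the state.
- bot.state(): the state, without advancing time (a new reading comes with each control period).
- camera(name): name is "side" or "top" or "wrist"; returns (picture, depth): 420x560x3 uint8, red, green, blue; 420x560 float32, m along the optical axis (not along the pixel's ray), 0 where there is no reading.
- calibration(name): a dict with "intrinsics" (3x3 intrinsics, pixels), "R" (3x3) and "t" (3): a world point X has camera coordinates R X + t; the wrist camera has in their place "tool_from_camera" (4x4, takes a point from camera to tool coordinates, whose origin is the TCP and whose axes are the flange's). Camera axes: x right, y down, z forward; pixel columns grow to the right and rows downward; lengths in m; the calibration is good to about 2 mm. A picture is of the moment at which its call begins: read the wrist's pose just before it. calibration takes no time and is no camera call.
- job.hand_in(): hands the job in; it is judged then, once.
The state is a dict: "time_s": time; "qpos": joint angles; "qvel": joint speeds; "effort": joint torques, N m; "tcp_pos": TCP position; "orientation": TCP orientation; "ft_force": force on the tool from outside, world axes, zero at the start; "torque": the same for the moment, N m; "finger_gap": opening from 0.0 (shut) to 1.0 (fully open); "gripper_force": force on a finger pad.
Only numpy, scipy, OpenCV 4.12 (cv2) and the standard library are available. Lean on these libraries where they do the work, as an engineer would, in place of code of your own. Each camera call takes 0.05 s, during which the arm holds its last target. There are 200 camera calls.

## Working session

There is one attempt and no reset: what is moved stays moved. The work goes in short steps, Python scripts to look and compute and a tool call to move; the robot and the scene stay as the last step left them, time stands still between calls to the robot, and variables do not carry over. Pictures are saved under pics/ and viewed, at most 10 in all, crops included, and the job is handed in when it is done.

Besides the shell and the picture viewer there is one more tool, called after "Request:" as name(argument=value, ...), one argument or row to a line, values as JSON. arm_command: Moves the arm, as the interface text tells. Its arguments: {"type":"object","properties":{"rows":{"type":"string"}},"required":["rows"]}

```bash
mkdir -p pics; cat > h.py <<'E'
import numpy as np, cv2
from station import bot, camera, calibration, job
def save(n,f):
    p,d=camera(n); cv2.imwrite(f'pics/{f}.png',p[:,:,::-1]); np.save(f'pics/{f}_d.npy',d); return p,d
def cam(n,s=None):
    c=calibration(n);K=np.array(c['intrinsics'])
    if n=='wrist':
        T=np.array(c['tool_from_camera']);Rt=np.array(s['orientation']);p=np.array(s['tcp_pos'])
        R=Rt@T[:3,:3];o=Rt@T[:3,3]+p
    else:
        R=np.array(c['R']).T;o=-R@np.array(c['t'])
    return K,R,o
def cloud(n,d,s=None):
    K,R,o=cam(n,s);v,u=np.indices(d.shape)
    P=np.stack([(u-K[0,2])/K[0,0]*d,(v-K[1,2])/K[1,1]*d,d],-1)
    return P@R.T+o
def ray(n,u,v,z,s=None):
    K,R,o=cam(n,s);r=R@np.array([(u-K[0,2])/K[0,0],(v-K[1,2])/K[1,1],1]);return o+r*(z-o[2])/r[2]
E
python3 - <<'E'
from h import *
print(bot.state())
p,d=save('top','top0');p2,d2=save('side','side0')
for n in('top','side'):print(n,cam(n))
E
```

```text
{'time_s': 0.0, 'qpos': array([ 1.31731545,  0.33287303, -0.06467272,  1.46093488,  0.02159794,
        1.34988672, -0.08851763]), 'qvel': array([ 0.00010337, -0.00148428, -0.00082502, -0.00166788,  0.00030477,
       -0.00064966, -0.00041287]), 'effort': array([ 3.96070927e-04, -6.23249745e+01,  2.50642985e-02, -3.89892769e+01,
       -6.13121968e-02,  3.97828000e-02,  1.29392861e-04]), 'tcp_pos': array([ 0.14298554, -0.60829652,  0.40395604]), 'orientation': array([[ 9.73470450e-01,  2.28812432e-01, -3.91103309e-04],
       [ 2.28812755e-01, -9.73469515e-01,  1.35133623e-03],
       [-7.15246192e-05, -1.40497531e-03, -9.99999010e-01]]), 'ft_force': array([-0.01478181, -0.11072035,  0.17292773]), 'torque': array([-0.03307215,  0.04755089, -0.00576306]), 'gripper_force': 0.0, 'finger_gap': 1.0025077522971997}
top (array([[472.11078828,   0.        , 280.80049889],
       [  0.        , 472.11078828, 205.82338357],
       [  0.        ,   0.        ,   1.        ]]), array([[ 0.11330316, -0.97273869,  0.20234087],
       [-0.99355948, -0.1112156 ,  0.02169463],
       [ 0.00140026, -0.20349576, -0.97907483]]), array([ 0.2070755 , -0.03133416,  1.50098164]))
side (array([[537.23956421,   0.        , 280.5791255 ],
       [  0.        , 537.23956421, 205.77989924],
       [  0.        ,   0.        ,   1.        ]]), array([[ 0.96170457, -0.11737347,  0.24768486],
       [-0.27405647, -0.39804359,  0.87547378],
       [-0.00416802, -0.90982678, -0.4149673 ]]), array([ 0.15550701, -1.32555132,  0.72432677]))
```

View pics/top0.png

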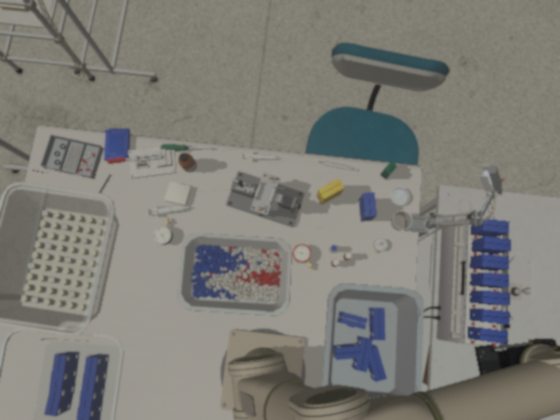

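View pics/side0.png

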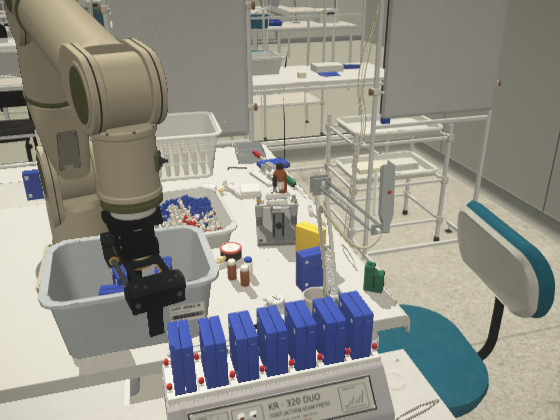

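The top view shows the nest at (266,196). Blue mould-like things in it:
- one standing alone on the bench at (368,207)
- some in the grey tray at (360,345)
- some in the rack at (490,280)
- some in the left tray at (75,385)
- a blue/red box at (117,145)

The yellow one is at (330,190). Only (368,207) stands alone on open bench at the robot's right. I'll confirm it with an enlarged crop and measure it.

```bash
python3 - <<'E'
from h import *
p=cv2.imread('pics/top0.png');d=np.load('pics/top0_d.npy');C=cloud('top',d)
cv2.imwrite('pics/crop.png',cv2.resize(p[150:270,210:430],None,fx=3.5,fy=3.5,interpolation=cv2.INTER_CUBIC))
hsv=cv2.cvtColor(p,cv2.COLOR_BGR2HSV)
m=cv2.inRange(hsv,(105,100,40),(130,255,255));w=np.zeros_like(m);w[185:225,350:385]=1;m=m*w
for lo,hi in((.08,.11),(.0,.11)):
    k=(m>0)&(C[...,2]>lo)&(C[...,2]<hi);q=C[k];r=cv2.minAreaRect((q[:,:2]*1000).astype(np.float32));print(lo,k.sum(),r,np.median(q[:,2]))
k=(m>0);v,u=np.nonzero(k)
cnt=max(cv2.findContours(m,0,1)[0],key=cv2.contourArea);print(cv2.boxPoints(cv2.minAreaRect(cnt)))
# nest heights
W=np.zeros_like(m);W[165:230,215:312]=1
for z0 in range(0,150,6):
    k=(W>0)&(C[...,2]>z0/1000)&(C[...,2]<=(z0+6)/1000)
    if k.sum()>4:
        q=C[k]*1000;r=cv2.minAreaRect(q[:,:2].astype(np.float32));print(z0,k.sum(),np.round(r[0]),np.round(r[1]),round(r[2]))
# tall things near mould
q=C[180:250,340:450]*1000
g=q[::5,::5];print(np.round(g[...,2]).astype(int))
print(np.round(C[180:250:10,340:450:10,:2]*1000).astype(int)[3])
E
```

```text
0.08 225 ((532.9716186523438, -265.51690673828125), (67.5264892578125, 31.682313919067383), 10.192485809326172) 0.09383357205272413
0.0 226 ((532.9716186523438, -265.51690673828125), (67.5264892578125, 31.682313919067383), 10.192485809326172) 0.09378931357545106
[[363. 194.]
 [374. 194.]
 [374. 216.]
 [363. 216.]]
0 1754 [541.  64.] [215. 317.] 7
6 750 [540.  64.] [214. 311.] 7
12 684 [533.  54.] [234. 120.] 78
18 79 [532.  54.] [220. 117.] 78
24 14 [517.  77.] [148.  63.] 61
30 11 [505.  69.] [201.  47.] 76
36 13 [521.  61.] [199.   3.] 77
42 24 [509.  68.] [204.  64.] 67
48 20 [507.  72.] [205.  58.] 73
54 40 [510.  63.] [213.  71.] 81
60 36 [509.  55.] [221.  68.] 80
66 44 [508.  55.] [223.  71.] 79
72 56 [509.  56.] [223.  75.] 81
78 149 [529.  58.] [122. 169.] 14
84 537 [541.  60.] [169. 126.] 43
90 221 [530.  53.] [127. 184.] 16
96 92 [536.  22.] [100. 124.] 12
102 34 [530.  45.] [157. 102.] 46
108 9 [540.  91.] [ 83. 105.] 79
132 12 [549. 130.] [9. 9.] 6
[[   2    4    4   -3    3    6    1   -4    3   -2   -2   -4   -5    4
     1    3    0 -750 -752 -745 -745 -748]
 [  95   
[... 930 characters left out ...]
 4    0   -1   -2   -6    0 1501    2    7   10    5
    46   20   14   26   83   95  108  142]
 [   1    1    3    2   -6   -2   -1   -3    7    2    5   -1    3    9
    26   11   16   21 -522   47  -25   17]
 [  -6    1   -3   -3    0   -5   -4   -5    1    6   -1   -4   -3    1
     6    9  -55  -65 -528  -51  -31   15]
 [   2    1    2   -5    1    0    1   22   16   19    0    3    1    1
     1 1501 -520 -528 -521  -48  -30   18]
 [  -1   -3    1   -1   -3   -4   -6   15   17   23   -1   -4    3    4
     3    1 -527 -523 -527  -50  -21   19]]
[[ 524 -190]
 [ 530 -223]
 [ 528 -251]
 [ 516 -271]
 [ 540 -319]
 [ 545 -353]
 [ 537 -373]
 [ 550 -415]
 [ 625 -532]
 [ 617 -555]
 [ 569 -521]]
```

View pics/crop.png

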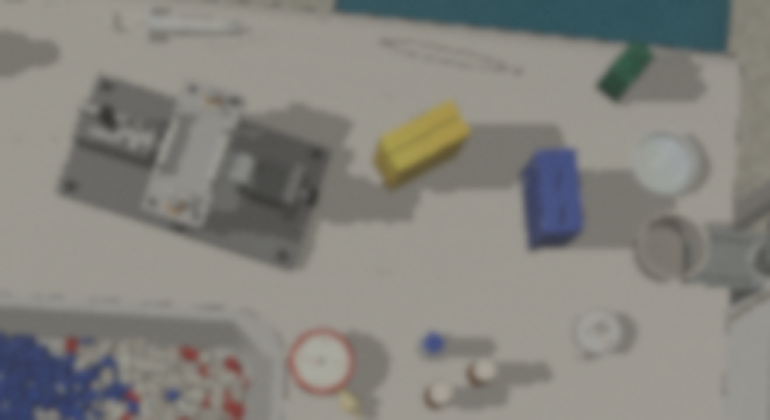

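The crop confirms it: a plain blue block alone at crop (552,198), with the yellow one beside it at (425,143). Nest yaw is about -0.21. Next I'll plan a wrist look above the nest.

```bash
cat >> h.py <<'E'
def plan(target,ytool=None):  # target TCP world m ; prints tool shift mm & turn to make tool y point along angle ytool(rad, mod pi)
    s=bot.state();R=np.array(s['orientation']);sh=R.T@(np.array(target)-s['tcp_pos'])*1000
    t=None
    if ytool is not None:
        a=np.arctan2(R[1,1],R[0,1]);t=-(((ytool-a)+np.pi/2)%np.pi-np.pi/2)
    print('shift',np.round(sh,1),'turn',t,'tcp',np.round(s['tcp_pos'],4),'ft',np.round(s['ft_force'],1),'q',np.round(s['qpos'],2),'t',round(s['time_s'],2)); return sh,t
E
python3 - <<'E'
from h import *
c=calibration('wrist');print(np.round(c['tool_from_camera'],3),c['intrinsics'])
plan([.50,.06,.42],np.radians(78))
E
```

```text
[[-0.    -0.953 -0.301  0.083]
 [ 1.    -0.    -0.    -0.   ]
 [ 0.    -0.301  0.953  0.02 ]
 [ 0.     0.     0.     1.   ]] [[311.97832068   0.         274.15409522]
 [  0.         311.97832068 209.0794585 ]
 [  0.           0.           1.        ]]
shift [ 500.4 -569.   -15.3] turn 0.4401997536062483 tcp [ 0.1429 -0.6083  0.404 ] ft [-0.9  0.2  0. ] q [ 1.32  0.33 -0.06  1.46  0.02  1.35 -0.09] t 0.1
```

Request:
arm_command(
  rows="50 -38 -15 0 40;105 -78 -15 0.1 40;160 -120 -15 0.2 40;215 -160 -15 0.3 40;268 -200 -15 0.44 40;320 -241 -15 0.44 40;350 -295 -15 0.44 40;380 -350 -15 0.44 40;410 -405 -15 0.44 40;440 -460 -15 0.44 40;470 -515 -15 0.44 40;500 -569 -15 0.44 40",
)

```text
time_s: 1.6
tcp_pos: [0.4929, 0.0379, 0.4198]
orientation: [[0.978, -0.208, 0.0], [-0.208, -0.978, -0.001], [0.0, 0.0, -1.0]]
ft_force: [0.8, -0.8, -0.3]
finger_gap: 0.456
gripper_force: 0.0
```

Request:
arm_command(
  rows="0 0 0 0 40;0 0 0 0 40",
)

```text
time_s: 1.85
tcp_pos: [0.4928, 0.0356, 0.4193]
orientation: [[0.978, -0.208, -0.001], [-0.208, -0.978, -0.0], [-0.001, 0.001, -1.0]]
ft_force: [0.8, -0.1, 0.2]
finger_gap: 0.458
gripper_force: 0.0
```

```bash
python3 - <<'E'
from h import *
import pickle
s=bot.state();plan([.5,.06,.42],np.radians(78))
p,d=save('wrist','w1');pickle.dump(s,open('pics/w1.pkl','wb'))
C=cloud('wrist',d,s)*1000
for lo,hi in((-5,4),(9,16),(84,92),(95,105),(120,145)):
    k=(C[...,2]>lo)&(C[...,2]<hi)&(d>0)&(abs(C[...,0]-530)<160)&(abs(C[...,1]-55)<150);q=C[k]
    if len(q):print(lo,k.sum(),cv2.minAreaRect(q[:,:2].astype(np.float32)),q.mean(0))
E
```

```text
shift [  2.  -25.4  -0.7] turn 0.0003351938053031134 tcp [0.4928 0.0356 0.4193] ft [ 0.8 -0.1  0.2] q [ 0.5   0.08 -0.69  1.74  0.05  1.33 -1.98] t 1.85
-5 36874 ((530.0084228515625, 54.993675231933594), (300.0028076171875, 319.9492492675781), 89.99420928955078) [5.58186233e+02 4.75455909e+01 2.67936283e-04]
9 9762 ((542.3164672851562, 22.82403564453125), (349.9804382324219, 227.47677612304688), 61.58987808227539) [553.39159409  58.13330821  12.44319905]
84 7621 ((540.7235107421875, 54.60045623779297), (173.193603515625, 138.57806396484375), 39.210994720458984) [536.37382275  58.60581814  88.04576061]
95 1297 ((527.3956298828125, 41.908966064453125), (170.39036560058594, 98.29480743408203), 56.391544342041016) [527.31099374  26.66006703  98.93777015]
120 274 ((548.3865966796875, 128.86566162109375), (12.91714096069336, 12.393209457397461), 63.2180061340332) [548.50867964 127.28781568 132.55742198]
```

View pics/w1.png

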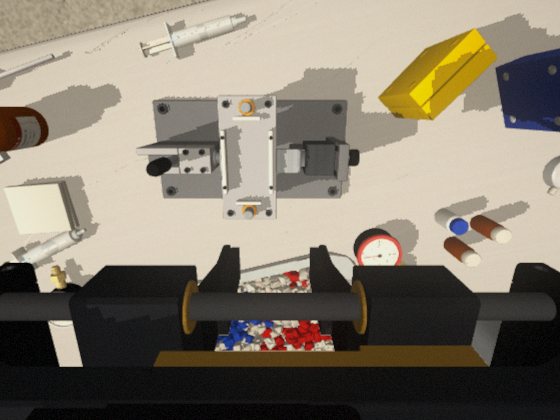

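The wrist view shows the lift at (248,157), the black lever knob at (158,167), the catch at (320,158), the yellow mould at (440,75) and the blue mould at (530,95). Next I'll refine the nest pose.

```bash
python3 - <<'E'
from h import *
import pickle
s=pickle.load(open('pics/w1.pkl','rb'));d=np.load('pics/w1_d.npy');C=cloud('wrist',d,s)*1000
def box(u0,u1,v0,v1,lo,hi):
    q=C[v0:v1,u0:u1].reshape(-1,3);q=q[(q[:,2]>lo)&(q[:,2]<hi)];r=cv2.minAreaRect(q[:,:2].astype(np.float32));print(np.round(r[0],1),np.round(r[1],1),round(r[2],2),np.round(np.median(q,0),1))
box(215,280,90,222,82,94)   # lift
box(148,352,92,203,6,18)  # base
box(140,180,145,185,122,145) # lever
box(300,355,140,180,70,105) # catch
p=cv2.imread('pics/w1.png')
# base corners by gradients on plane z=12 : dark mask
g=cv2.cvtColor(p,cv2.COLOR_BGR2GRAY);roi=np.zeros_like(g);roi[92:204,147:354]=1
m=((g<120)&(roi>0)).astype(np.uint8);v,u=np.nonzero(m)
k=np.abs(C[v,u,2]-12)<5
P=np.array([ray('wrist',a,b,.012,s)[:2]*1000 for a,b in zip(u[k],v[k])]);print(cv2.minAreaRect(P.astype(np.float32)))
E
```

```text
[531.2  53. ] [ 60.2 123.3] 78.0 [537.1  52.1  88.3]
[531.8  56.5] [230.6 119.8] 77.69 [548.6  27.9  12.3]
[548.4 128.9] [12.9 12.4] 63.22 [548.6 126.8 134.9]
[515.2 -25.5] [58.5 34.4] 80.68 [516.5 -24.6  79.8]Traceback (most recent call last):
  File "<stdin>", line 15, in <module>
  File "h.py", line 18, in ray
    K,R,o=cam(n,s);r=R@np.array([(u-K[0,2])/K[0,0],(v-K[1,2])/K[1,1],1]);return o+r*(z-o[2])/r[2]
          ~~~^^^^^
  File "h.py", line 6, in cam
    c=calibration(n);K=np.array(c['intrinsics'])
ValueError: time passes only in moves, steps and waits
```

```bash
python3 - <<'E'
from h import *
plan([.548,.1287,.284],np.radians(77.9))
E
```

```text
shift [  34.4 -103.5  135.3] turn 0.0003960259743767125 tcp [0.4928 0.0348 0.4194] ft [ 0.2  0.3 -0.5] q [ 0.5   0.08 -0.69  1.74  0.05  1.33 -1.98] t 1.9
```

Request:
arm_command(
  rows="17 -52 10 0 40;34 -103 40 0 40;34 -103 80 0 40;34 -103 110 0 40;34 -103 125 0 40;34 -103 135 0 40;34 -103 135 0 40;34 -103 135 0 40",
)

```text
time_s: 2.9
tcp_pos: [0.5478, 0.1297, 0.2858]
orientation: [[0.978, -0.208, 0.002], [-0.208, -0.978, 0.0], [0.002, -0.0, -1.0]]
ft_force: [-0.4, 0.2, 0.1]
finger_gap: 0.46
gripper_force: 0.0
```

```bash
python3 - <<'E'
from h import *
s=bot.state();plan([.548,.1287,.284],np.radians(77.9))
p,d=save('wrist','w2');C=cloud('wrist',d,s)*1000
k=(C[...,2]>115)&(C[...,2]<145)&(d>0)&(abs(C[...,0]-548)<25)&(abs(C[...,1]-128)<14);print(k.sum(),np.median(C[k],0),C[k].min(0),C[k].max(0))
E
```

```text
shift [0.4 0.9 1.8] turn 0.0016521977842831603 tcp [0.5478 0.1297 0.2858] ft [-0.4  0.2  0.1] q [ 0.29  0.39 -0.73  1.74  0.28  1.12 -2.3 ] t 2.9
791 [552.70779675 128.668393   130.56491088] [543.56939646 122.91201957 115.10094704] [555.33899829 136.64245145 137.74486896]
```

View pics/w2.png

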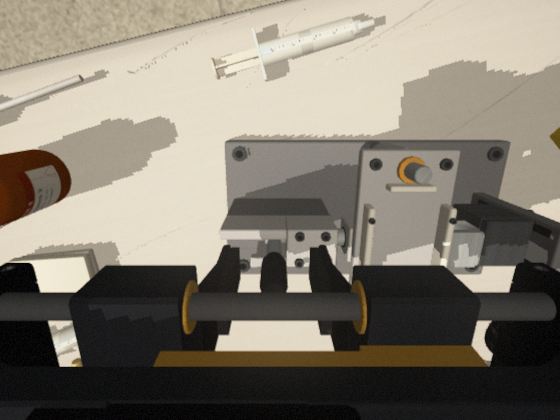

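The grip at (272,270) sits between the fingers. I'll close on it.

Request:
arm_command(
  rows="0 0 0 0 20;0 0 0 0 0;0 0 0 0 0;0 0 0 0 0;0 0 0 0 0",
)

```text
time_s: 3.58
tcp_pos: [0.5475, 0.1301, 0.2848]
orientation: [[0.978, -0.207, 0.0], [-0.207, -0.978, 0.001], [0.0, -0.001, -1.0]]
ft_force: [0.3, 2.7, 0.2]
finger_gap: 0.151
gripper_force: 30.0
```

Request:
arm_command(
  rows="0 -4 0 0 0;0 -8 0 0 0;0 -12 0 0 0;0 -16 0 0 0;0 -20 0 0 0;0 -22 0 0 0;0 -23 0 0 0;0 -23 0 0 0;0 -23 0 0 0",
)

```text
time_s: 4.7
tcp_pos: [0.5522, 0.15, 0.2843]
orientation: [[0.978, -0.21, -0.002], [-0.21, -0.978, -0.005], [-0.001, 0.005, -1.0]]
ft_force: [-3.4, -9.0, 5.2]
finger_gap: 0.152
gripper_force: 30.0
```

Request:
arm_command(
  rows="0 -1 0 0 0;0 -2 0 0 0;0 -3 0 0 0;0 -3 0 0 0;0 -3 0 0 0",
)

```text
time_s: 5.32
tcp_pos: [0.5528, 0.1528, 0.2843]
orientation: [[0.978, -0.21, -0.002], [-0.21, -0.978, -0.005], [-0.001, 0.005, -1.0]]
ft_force: [-4.0, -10.1, 4.6]
finger_gap: 0.152
gripper_force: 30.0
```

Request:
arm_command(
  rows="-4 0 0 0 0;-8 0 0.6 0 0;-12 0 1.4 0 0;-16 0 2.4 0 0;-20 0 4 0 0;-23.5 0 5.4 0 0;-27 0 7.3 0 0;-30.5 0 9.4 0 0;-33.7 0 11.8 0 0;-36.8 0 14.5 0 0;-39.6 0 17.3 0 0;-42.3 0 20.4 0 0",
)

```text
time_s: 6.82
tcp_pos: [0.5114, 0.1618, 0.264]
orientation: [[0.978, -0.21, -0.002], [-0.21, -0.978, -0.004], [-0.001, 0.005, -1.0]]
ft_force: [-4.7, -9.8, 6.0]
finger_gap: 0.14
gripper_force: 30.0
```

Request:
arm_command(
  rows="0 0 0 0 0;0 0 0 0 0",
)

```text
time_s: 7.08
tcp_pos: [0.5112, 0.1618, 0.2638]
orientation: [[0.978, -0.21, -0.003], [-0.21, -0.978, -0.005], [-0.002, 0.005, -1.0]]
ft_force: [-4.4, -8.7, 4.9]
finger_gap: 0.144
gripper_force: 30.0
```

Request:
arm_command(
  rows="0 2 0 0 0;0 4 0 0 0;0 6 0 0 0;0 8 0 0 0;0 9 0 0 0;0 9 0 0 0",
)

```text
time_s: 7.82
tcp_pos: [0.5096, 0.1552, 0.2643]
orientation: [[0.978, -0.208, -0.0], [-0.208, -0.978, -0.0], [-0.0, 0.0, -1.0]]
ft_force: [-1.8, -0.6, 0.7]
finger_gap: 0.142
gripper_force: 30.0
```

Request:
arm_command(
  rows="0 0 0 0 34;0 0 0 0 34;0 0 0 0 34;0 0 -20 0 34;0 0 -60 0 34;0 0 -110 0 34;0 -10 -165 0 34;0 -10 -165 0 34",
)

```text
time_s: 8.82
tcp_pos: [0.5119, 0.1666, 0.4351]
orientation: [[0.978, -0.206, 0.008], [-0.206, -0.978, 0.002], [0.008, -0.004, -1.0]]
ft_force: [0.3, 0.1, -1.0]
finger_gap: 0.39
gripper_force: 0.0
```

```bash
python3 - <<'E'
from h import *
s=bot.state();p,d=save('wrist','w3');C=cloud('wrist',d,s)*1000
g=cv2.cvtColor(p,cv2.COLOR_RGB2GRAY)
k=(C[...,2]>92)&(C[...,2]<150)&(d>0)&(g<60)&(abs(C[...,0]-520)<50)&(abs(C[...,1]-150)<40);print(k.sum(),np.median(C[k],0))
R=np.array([[.9778,.2096],[-.2096,.9778]]);print(R@(np.median(C[k],0)[:2]-[531.2,53.2]))
cv2.imwrite('pics/w3c.png',p[:260,:,::-1])
plan([.533,-.2655,.42],np.radians(100))
E
```

```text
359 [513.23463337 154.47592437 104.74837069]
[  3.66089826 102.79313969]
shift [109.9 417.5  12. ] turn -0.38283465576613107 tcp [0.5117 0.1657 0.4323] ft [ 0.4 -0.9 -0.3] q [ 0.3   0.2  -0.8   1.62  0.15  1.38 -2.29] t 8.88
```

View pics/w3c.png

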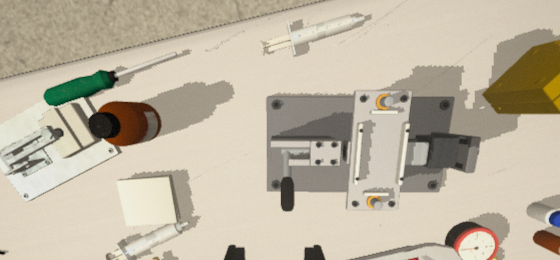

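The lever lies tipped toward the robot in the notch, knob at (287,193), and the bolt is parked. Now the mould.

Request:
arm_command(
  rows="5 40 0 0 80;10 95 0 -0.1 80;15 150 0 -0.2 80;22 205 0 -0.3 80;29 260 0 -0.38 80;36 315 0 -0.38 80;43 365 0 -0.38 80;50 400 0 -0.38 80;55 415 0 -0.38 80;55 415 0 -0.38 80;55 415 0 -0.38 80",
)

```text
time_s: 10.25
tcp_pos: [0.4798, -0.2506, 0.4294]
orientation: [[0.985, 0.172, 0.0], [0.172, -0.985, 0.001], [0.0, -0.001, -1.0]]
ft_force: [-1.1, 0.9, 0.1]
finger_gap: 0.921
gripper_force: 0.0
```

```bash
python3 - <<'E'
from h import *
s=bot.state();p,d=save('wrist','w4');C=cloud('wrist',d,s)*1000
hsv=cv2.cvtColor(p,cv2.COLOR_RGB2HSV);m=cv2.inRange(hsv,(105,100,20),(130,255,255))>0
k=m&(d>0)&(abs(C[...,2]-94)<6)&(abs(C[...,0]-533)<70)&(abs(C[...,1]+265)<60);q=C[k]
r=cv2.minAreaRect(q[:,:2].astype(np.float32));print(k.sum(),r,np.median(q[:,2]))
v,u=np.nonzero(k);print('px',u.min(),u.max(),v.min(),v.max())
hull=cv2.convexHull(np.stack([u,v],1).astype(np.int32));K,R,o=cam('wrist',s)
P=[]
for a,b in hull[:,0]:
    w=R@np.array([(a-K[0,2])/K[0,0],(b-K[1,2])/K[1,1],1]);P.append((o+w*(.094-o[2])/w[2])[:2]*1000)
print(cv2.minAreaRect(np.array(P,np.float32)))
a=r[2] if r[1][0]>r[1][1] else r[2]-90
print('yaw',a);t=[r[0][0]/1000,r[0][1]/1000,.42]
plan(t,np.radians(90+a))
E
```

```text
2478 ((533.8864135742188, -268.00823974609375), (71.8620376586914, 34.150428771972656), 10.260879516601562) 94.20900165188723
px 284 319 107 180
((533.9158325195312, -267.7016906738281), (71.48247528076172, 33.98664855957031), 9.92074966430664)
yaw 10.260879516601562
shift [50.3 26.4  9.5] turn -0.005654448421656966 tcp [ 0.4798 -0.2506  0.4295] ft [ 0.3 -0.6  0.5] q [ 0.84  0.17 -0.49  1.63  0.08  1.37 -1.06] t 10.3
```

View pics/w4.png

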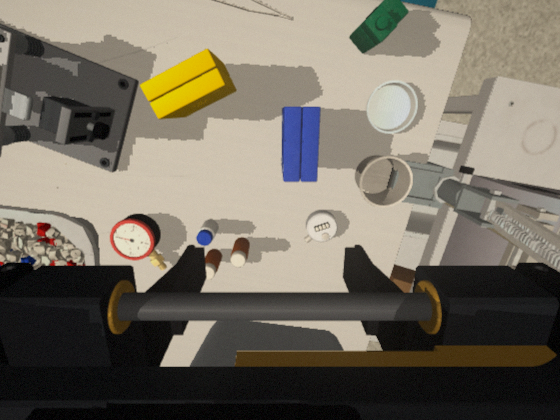

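The blue mould is at (300,145), with a two-part top and clear surroundings. The cup on the arm at (383,180) is close, so I'll check its height.

```bash
python3 - <<'E'
from h import *
for n in('w4','top0'):
    d=np.load(f'pics/{n}_d.npy');C=cloud('wrist' if n=='w4' else 'top',d,bot.state())*1000
    q=C[d>0];q=q[(q[:,0]>440)&(q[:,0]<630)&(q[:,2]>15)&(q[:,2]<400)]
    for y in range(-440,-300,15):
        w=q[(q[:,1]>y)&(q[:,1]<=y+15)]
        if len(w):print(n,y,len(w),'zmax',np.round(np.percentile(w[:,2],98)),'x',np.round(w[:,0].min()),np.round(w[:,0].max()))
E
```

```text
w4 -440 457 zmax 30.0 x 478.0 531.0
w4 -425 148 zmax 48.0 x 478.0 530.0
w4 -410 693 zmax 49.0 x 477.0 606.0
w4 -395 226 zmax 49.0 x 473.0 618.0
w4 -380 152 zmax 49.0 x 473.0 619.0
w4 -365 266 zmax 49.0 x 478.0 617.0
w4 -350 16 zmax 50.0 x 441.0 600.0
w4 -335 1309 zmax 338.0 x 440.0 531.0
w4 -320 5245 zmax 358.0 x 440.0 529.0
w4 -305 12602 zmax 360.0 x 476.0 528.0
top0 -440 68 zmax 32.0 x 480.0 534.0
top0 -425 46 zmax 33.0 x 481.0 532.0
top0 -410 84 zmax 52.0 x 480.0 609.0
top0 -395 34 zmax 52.0 x 477.0 620.0
top0 -380 32 zmax 51.0 x 476.0 620.0
top0 -365 35 zmax 52.0 x 482.0 618.0
top0 -350 11 zmax 54.0 x 441.0 596.0
top0 -335 7 zmax 22.0 x 440.0 447.0
top0 -320 5 zmax 23.0 x 441.0 445.0
```

Request:
arm_command(
  rows="25 13 5 0 64;50 26 40 0 64;50 26 90 0 64;50 26 130 0 64;50 26 160 0 64;50 26 180 0 64;50 26 192 0 64;50 26 195 0 64;50 26 195 0 64",
)

```text
time_s: 11.42
tcp_pos: [0.5334, -0.2697, 0.2351]
orientation: [[0.985, 0.17, 0.001], [0.17, -0.985, -0.001], [0.001, 0.001, -1.0]]
ft_force: [-0.1, 0.4, 0.0]
finger_gap: 0.737
gripper_force: 0.0
```

```bash
python3 - <<'E'
from h import *
plan([.5339,-.2679,.234],np.radians(100.1))
E
```

```text
shift [ 0.8 -1.7  1.1] turn -0.0054947501438791235 tcp [ 0.5334 -0.2697  0.2351] ft [-0.1  0.4  0. ] q [ 0.76  0.46 -0.46  1.7   0.23  1.03 -1.18] t 11.43
```

Request:
arm_command(
  rows="1 -1.7 1 -0.005 50;1 -1.7 1 -0.005 20;1 -1.7 1 -0.005 20;1 -1.7 1 -0.005 20;1 -1.7 1 -0.005 20;1 -1.7 1 -0.005 20",
)

```text
time_s: 12.18
tcp_pos: [0.5337, -0.2678, 0.2335]
orientation: [[0.985, 0.175, 0.0], [0.175, -0.985, -0.0], [0.0, 0.0, -1.0]]
ft_force: [-1.6, 0.1, 2.2]
finger_gap: 0.399
gripper_force: 30.0
```

Request:
arm_command(
  rows="0 0 -5 0 20;0 0 -20 0 20;0 0 -50 0 20;0 0 -90 0 20;0 0 -125 0 20;0 0 -140 0 20;0 0 -140 0 20",
)

```text
time_s: 13.05
tcp_pos: [0.5338, -0.2678, 0.3741]
orientation: [[0.985, 0.175, 0.001], [0.175, -0.985, -0.001], [0.001, 0.001, -1.0]]
ft_force: [0.8, 0.4, -2.1]
finger_gap: 0.4
gripper_force: 30.0
```

```bash
python3 - <<'E'
from h import *
plan([.5312,.0532,.375],np.radians(77.9))
p,d=save('side','s5')
s=bot.state();C=cloud('side',d)*1000
hsv=cv2.cvtColor(p,cv2.COLOR_RGB2HSV);m=cv2.inRange(hsv,(105,100,20),(130,255,255))>0
k=m&(abs(C[...,0]-534)<70)&(abs(C[...,1]+268)<60)&(C[...,2]>110);q=C[k];print(k.sum(),q.min(0),q.max(0))
P=q[:,:2].astype(np.float32);print(cv2.minAreaRect(P))
E
```

```text
shift [  53.5 -316.5   -1.2] turn 0.3869514307899786 tcp [ 0.5338 -0.2678  0.3741] ft [ 0.8  0.4 -2.1] q [ 0.78  0.33 -0.49  1.56  0.16  1.29 -1.12] t 13.05
820 [ 493.25586213 -295.06413822  143.56065411] [ 574.2639592  -254.60361132  238.31566149]
((533.755859375, -270.8397216796875), (78.7856216430664, 38.145416259765625), 11.43910026550293)
```

Request:
arm_command(
  rows="5 -30 0 0.05 20;12 -75 0 0.12 20;20 -120 0 0.2 20;28 -165 0 0.28 20;36 -210 0 0.34 20;44 -255 0 0.38 20;50 -290 0 0.387 20;53 -310 0 0.387 20;53.5 -316.5 0 0.387 20;53.5 -316.5 0 0.387 20;53.5 -316.5 0 0.387 20",
)

```text
time_s: 14.48
tcp_pos: [0.5312, 0.0519, 0.3729]
orientation: [[0.977, -0.211, -0.001], [-0.211, -0.977, -0.0], [-0.001, 0.001, -1.0]]
ft_force: [1.0, -0.5, -1.8]
finger_gap: 0.4
gripper_force: 30.0
```

```bash
python3 - <<'E'
from h import *
s=bot.state();plan([.5312,.0532,.375],np.radians(77.9))
p,d=save('wrist','w6');C=cloud('wrist',d,s)*1000
import pickle;pickle.dump(s,open('pics/w6.pkl','wb'))
hsv=cv2.cvtColor(p,cv2.COLOR_RGB2HSV);m=cv2.inRange(hsv,(105,100,20),(130,255,255))>0
k=m&(d>0)&(abs(C[...,0]-534)<70)&(abs(C[...,1]-53)<60)&(C[...,2]>110);q=C[k];print(k.sum(),q.min(0),q.max(0),np.percentile(q[:,2],[5,50,95]))
k&=C[...,2]>225;print(cv2.minAreaRect(C[k][:,:2].astype(np.float32)))
E
```

```text
shift [-0.2 -1.3 -2.1] turn -0.0017530090477970717 tcp [0.5312 0.0519 0.3729] ft [ 1.  -0.5 -1.8] q [ 0.39  0.21 -0.65  1.72  0.13  1.26 -2.07] t 14.47
10208 [502.78128814  -3.38265005 141.56765498] [570.37188047  75.55088585 303.18237055] [170.09534457 233.19816893 234.352426  ]
((533.6030883789062, 36.6317253112793), (73.02115631103516, 62.381900787353516), 77.28874206542969)
```

View pics/w6.png

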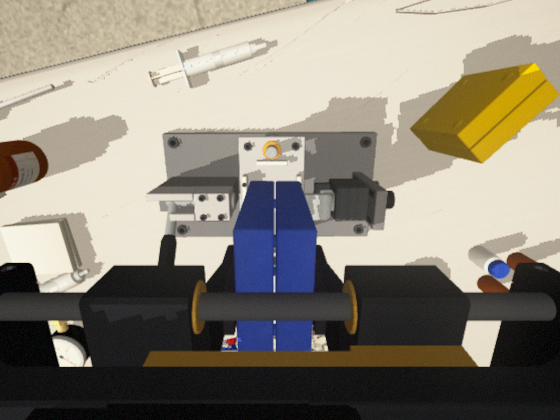

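Mould hangs square over the lift: top far edge at (275,182), plate at (272,150). I'll lower to just above the rails and measure relative offset.

Request:
arm_command(
  rows="0 -1.3 8 0 20;0 -1.3 18 0 20;0 -1.3 28 0 20;0 -1.3 34 0 20;0 -1.3 34 0 20;0 -1.3 34 0 20",
)

```text
time_s: 15.28
tcp_pos: [0.5314, 0.0546, 0.3396]
orientation: [[0.978, -0.21, 0.0], [-0.21, -0.978, 0.0], [0.0, -0.0, -1.0]]
ft_force: [-0.3, 0.2, -1.3]
finger_gap: 0.401
gripper_force: 30.0
```

```bash
python3 - <<'E'
from h import *
s=bot.state();plan([.5312,.0532,.339],np.radians(77.9))
p,d=save('wrist','w7');C=cloud('wrist',d,s)*1000
a=np.radians(-12.1);X=np.array([np.cos(a),np.sin(a)]);Y=np.array([-np.sin(a),np.cos(a)])
N=np.stack([(C[...,:2]-[531.2,53.2])@X,(C[...,:2]-[531.2,53.2])@Y,C[...,2]],-1)
hsv=cv2.cvtColor(p,cv2.COLOR_RGB2HSV);b=(cv2.inRange(hsv,(105,100,20),(130,255,255))>0)&(d>0)
mt=b&(abs(N[...,2]-198)<6)&(abs(N[...,0])<45)&(abs(N[...,1])<40)
q=N[mt];print('mould top',len(q),np.round(q.min(0),1),np.round(q.max(0),1))
for x0 in(20,25,30):
    w=q[(q[:,0]>x0)&(q[:,0]<x0+5)];print(x0,np.percentile(w[:,1],[0,100]).round(1))
pl=(~b)&(d>0)&(abs(N[...,2]-88)<4)&(N[...,0]>38)&(N[...,0]<75)&(abs(N[...,1])<40);q=N[pl];print('plate',len(q),np.round(q.min(0),1),np.round(q.max(0),1))
for x0 in(40,45,50,55):
    w=q[(q[:,0]>x0)&(q[:,0]<x0+5)];print(x0,np.percentile(w[:,1],[0,1,99,100]).round(1))
r=(~b)&(d>0)&(abs(N[...,2]-100)<3)&(N[...,0]>0)&(N[...,0]<45)&(abs(N[...,1])<35);q=N[r];print('rails',len(q))
for sg in(-1,1):
    w=q[q[:,1]*sg>12]
    if len(w):print(sg,len(w),w.min(0).round(1),w.max(0).round(1))
cv2.imwrite('pics/w7c.png',cv2.resize(p[120:280,140:400,::-1],None,fx=3,fy=3))
E
```

```text
shift [0.1 1.4 0.6] turn 8.597004467070235e-05 tcp [0.5314 0.0546 0.3396] ft [-0.3  0.2 -1.3] q [ 0.38  0.24 -0.65  1.76  0.16  1.19 -2.09] t 15.28
mould top 7612 [-26.1 -16.6 192. ] [ 37.1  19.6 202.6]
20 [-16.2  18.6]
25 [-16.6  18.2]
30 [-16.3  18.3]
plate 2071 [ 38.  -27.4  84.6] [62.4 28.6 92. ]
40 [-27.1 -26.9  28.4  28.5]
45 [-26.9 -26.7  28.1  28.3]
50 [-27.4 -27.3  27.9  28.2]
55 [-27.3 -27.   27.7  28. ]
rails 248
-1 93 [ 15.8 -24.6  97.2] [ 40.6 -12.3 102.8]
1 78 [17.5 12.2 97.1] [ 42.8  25.4 102.9]
```

View pics/w7c.png

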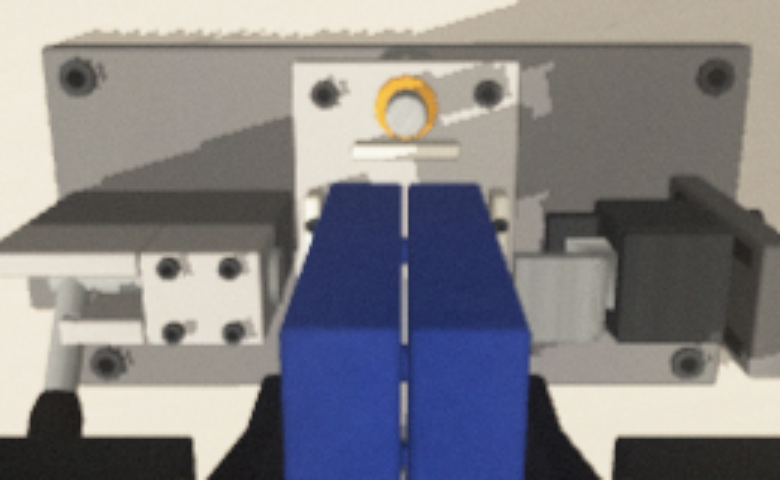

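Mould sits centred between the rail ends (crop 312 and 502), within about 0.5 mm. I'll lower it in.

Request:
arm_command(
  rows="0 0.7 0 0 20;0 0.7 3 0 20;0 0.7 6 0 20;0 0.7 9 0 20;0 0.7 12 0 20;0 0.7 15 0 20;0 0.7 15 0 20",
)

```text
time_s: 16.2
tcp_pos: [0.5311, 0.0538, 0.3241]
orientation: [[0.978, -0.21, -0.0], [-0.21, -0.978, -0.0], [-0.0, 0.0, -1.0]]
ft_force: [-0.9, 0.2, -1.8]
finger_gap: 0.405
gripper_force: 30.0
```

Request:
arm_command(
  rows="0 0 1 0 20;0 0 2 0 20;0 0 3 0 20;0 0 4 0 20;0 0 4 0 20;0 0 4 0 20",
)

```text
time_s: 16.95
tcp_pos: [0.5312, 0.0538, 0.3206]
orientation: [[0.978, -0.21, 0.0], [-0.21, -0.978, -0.0], [0.0, 0.0, -1.0]]
ft_force: [-2.4, 0.0, 3.8]
finger_gap: 0.4
gripper_force: 30.0
```

Contact at the seat height (0.322). I'll press slowly.

Request:
arm_command(
  rows="0 0 1 0 20;0 0 2 0 20;0 0 3 0 20;0 0 4 0 20;0 0 5 0 20;0 0 6 0 20;0 0 7 0 20;0 0 8 0 20;0 0 9 0 20;0 0 10 0 20;0 0 11 0 20;0 0 12 0 20",
)

```text
time_s: 18.45
tcp_pos: [0.5312, 0.0538, 0.3083]
orientation: [[0.978, -0.21, 0.0], [-0.21, -0.978, -0.0], [0.0, 0.0, -1.0]]
ft_force: [-1.0, -0.8, 5.4]
finger_gap: 0.399
gripper_force: 30.0
```

Request:
arm_command(
  rows="0 0 1 0 20;0 0 2 0 20;0 0 3 0 20;0 0 4 0 20;0 0 5 0 20;0 0 6 0 20;0 0 7 0 20;0 0 8 0 20;0 0 9 0 20;0 0 10 0 20;0 0 11 0 20;0 0 12 0 20",
)

```text
time_s: 19.95
tcp_pos: [0.5312, 0.0539, 0.2969]
orientation: [[0.978, -0.21, 0.0], [-0.21, -0.978, -0.0], [0.0, 0.0, -1.0]]
ft_force: [-2.8, -0.3, 10.9]
finger_gap: 0.402
gripper_force: 30.0
```

Request:
arm_command(
  rows="0 0 1 0 20;0 0 2 0 20;0 0 3 0 20;0 0 4 0 20",
)

```text
time_s: 20.45
tcp_pos: [0.5312, 0.0539, 0.2927]
orientation: [[0.978, -0.21, 0.0], [-0.21, -0.978, -0.0], [0.0, 0.0, -1.0]]
ft_force: [-3.2, -1.4, 7.5]
finger_gap: 0.4
gripper_force: 30.0
```

Request:
arm_command(
  rows="0 0 1 0 20;0 0 2 0 20;0 0 3 0 20",
)

```text
time_s: 20.82
tcp_pos: [0.5312, 0.0538, 0.2896]
orientation: [[0.978, -0.21, 0.0], [-0.21, -0.978, -0.0], [0.0, 0.0, -1.0]]
ft_force: [-3.1, -1.8, 9.0]
finger_gap: 0.403
gripper_force: 30.0
```

Request:
arm_command(
  rows="0 0 1 0 20;0 0 2 0 20;0 0 2 0 20",
)

```text
time_s: 21.2
tcp_pos: [0.5312, 0.0538, 0.2876]
orientation: [[0.978, -0.21, 0.0], [-0.21, -0.978, -0.0], [0.0, 0.0, -1.0]]
ft_force: [-2.7, -0.7, 8.6]
finger_gap: 0.403
gripper_force: 30.0
```

Request:
arm_command(
  rows="0 0 1 0 20;0 0 2 0 20;0 0 2 0 20",
)

```text
time_s: 21.58
tcp_pos: [0.5312, 0.0538, 0.2856]
orientation: [[0.978, -0.21, 0.0], [-0.21, -0.978, -0.0], [0.0, 0.0, -1.0]]
ft_force: [-3.4, -0.7, 8.2]
finger_gap: 0.402
gripper_force: 30.0
```

Request:
arm_command(
  rows="0 0 1 0 20;0 0 2 0 20;0 0 2 0 20",
)

```text
time_s: 21.95
tcp_pos: [0.5313, 0.054, 0.2851]
orientation: [[0.978, -0.21, 0.001], [-0.21, -0.978, -0.001], [0.001, 0.001, -1.0]]
ft_force: [-9.4, -1.4, 23.5]
finger_gap: 0.397
gripper_force: 30.0
```

Request:
arm_command(
  rows="0 0 1 0 20;0 0 2 0 20;0 0 2 0 20",
)

```text
time_s: 22.32
tcp_pos: [0.5315, 0.0541, 0.2847]
orientation: [[0.978, -0.21, 0.002], [-0.21, -0.978, -0.002], [0.002, 0.001, -1.0]]
ft_force: [-14.7, -3.4, 39.9]
finger_gap: 0.402
gripper_force: 30.0
```

The stop is reached (force rises at TCP z 0.285). I'll ease slightly and hold.

Request:
arm_command(
  rows="0 0 -1.5 0 20;0 0 -1.5 0 20;0 0 -1.5 0 20;0 0 -1.5 0 20;0 0 -1.5 0 20;0 0 -1.5 0 20;0 0 -1.5 0 20;0 0 -1.5 0 20;0 0 -1.5 0 20;0 0 -1.5 0 20;0 0 -1.5 0 20;0 0 -1.5 0 20",
)

```text
time_s: 23.82
tcp_pos: [0.5315, 0.0539, 0.2848]
orientation: [[0.978, -0.21, 0.002], [-0.21, -0.978, -0.001], [0.002, 0.001, -1.0]]
ft_force: [-9.3, -1.3, 24.5]
finger_gap: 0.398
gripper_force: 30.0
```

Request:
arm_command(
  rows="0 0 0 0 20;0 0 0 0 20;0 0 0 0 20;0 0 0 0 20;0 0 0 0 20;0 0 0 0 20;0 0 0 0 20;0 0 0 0 20",
)

```text
time_s: 24.82
tcp_pos: [0.5315, 0.0539, 0.2848]
orientation: [[0.978, -0.21, 0.002], [-0.21, -0.978, -0.001], [0.002, 0.001, -1.0]]
ft_force: [-9.2, -2.6, 25.4]
finger_gap: 0.397
gripper_force: 30.0
```

Request:
arm_command(
  rows="0 0 -1 0 20;0 0 -2 0 20;0 0 -3 0 20;0 0 -4 0 20;0 0 -5 0 20;0 0 -5 0 20",
)

```text
time_s: 25.58
tcp_pos: [0.5312, 0.0537, 0.2877]
orientation: [[0.978, -0.21, 0.0], [-0.21, -0.978, -0.0], [0.0, -0.0, -1.0]]
ft_force: [-0.7, -0.8, 1.9]
finger_gap: 0.399
gripper_force: 30.0
```

Force dropped to 1.9 N where it was 8.6 N on the way down, so the latch is holding. I'll release and retreat.

Request:
arm_command(
  rows="0 0 0 0 40;0 0 0 0 46;0 0 0 0 52;0 0 0 0 52;0 0 0 0 52;0 0 -10 0 52;0 0 -30 0 52;0 0 -60 0 52;0 0 -100 0 52;0 0 -150 0 52;0 0 -150 0 52",
)

```text
time_s: 26.95
tcp_pos: [0.5317, 0.0544, 0.4425]
orientation: [[0.978, -0.209, 0.007], [-0.209, -0.978, 0.0], [0.007, -0.002, -1.0]]
ft_force: [1.4, 0.7, -0.4]
finger_gap: 0.595
gripper_force: 0.0
```

```bash
python3 - <<'E'
from h import *
s=bot.state();p,d=save('wrist','w8');C=cloud('wrist',d,s)*1000
a=np.radians(-12.1);X=np.array([np.cos(a),np.sin(a)]);Y=np.array([-np.sin(a),np.cos(a)])
N=np.stack([(C[...,:2]-[531.2,53.2])@X,(C[...,:2]-[531.2,53.2])@Y,C[...,2]],-1)
hsv=cv2.cvtColor(p,cv2.COLOR_RGB2HSV);b=(cv2.inRange(hsv,(105,100,20),(130,255,255))>0)&(d>0)
k=b&(N[...,2]>120)&(N[...,2]<200)&(abs(N[...,0])<50)&(abs(N[...,1])<40);q=N[k];print('mould top z',np.median(q[:,2]),q.min(0),q.max(0))
k=(~b)&(d>0)&(N[...,0]>42)&(N[...,0]<60)&(abs(N[...,1])<27)&(N[...,2]>20)&(N[...,2]<100);print('plate z',np.median(N[k][:,2]))
cv2.imwrite('pics/w8.png',p[:,:,::-1])
plan([.45,.05,.45]);q,_=save('side','s8')
E
```

```text
mould top z 148.57066708458768 [-37.01809219 -16.50421114 120.2593108 ] [ 36.24146985  17.62027419 151.04131819]
plate z 55.05542662982396
shift [-78.6  21.1 -10.3] turn None tcp [0.5313 0.0541 0.44  ] ft [ 0.3  0.9 -0.8] q [ 0.4   0.17 -0.66  1.62  0.1   1.39 -2.05] t 27.0
```

View pics/w8.png

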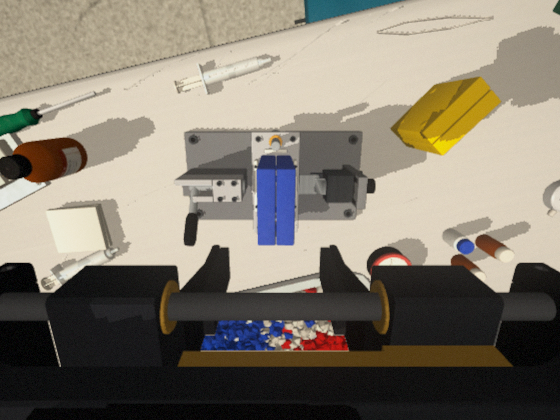

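The mould stands upright in the nest at (275,200) and the lift is held 33 mm down. The lever is still parked with its knob at (192,228), and the gripper is clear. Handing in.

```bash
python3 -c "
from station import job
print(job.hand_in())"
```

```text
the job is handed in; nothing more can be done
None
```

I handed the job in at about 27 s: the bolt is parked in its notch, the blue mould stands upright in the nest, and the lift is latched about 33 mm down. The gripper was clear, and I touched nothing else on the bench.

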